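# Set out the stacked cheese cuts in their dishes

### The job

Take this crosswise stack of four cheese cuts down from the top, one piece at a time, and lay each piece right side up and flat inside the steel dish of its own size, straight in and within the rim: each dish is about a finger's breadth longer and wider than its piece, so every piece has just one dish. Leave the pear-shaped cheese and the small round cheese where they are.

Things in the scene. Friction and masses are not known exactly. Their poses are not given: they have to be found in the camera images.
- butter_piece: Top piece of the stack: small deep-yellow block, 45 (its x) x 63 (its y) x 22 (z) mm, 0.06 kg. Belongs in the small dish. Origin: centre of its underside. Grasp across the 45 mm.
- small_brick: Second piece from the top: rough light-brown brick, solid 49 (its x) x 79 (its y) x 36 (z) mm, its uneven rind standing up to 3 mm beyond that; 0.22 kg. Belongs in the medium dish. Origin: centre of its underside. Grasp across the 49 mm.
- pale_block: Third piece: smooth long ivory block, 58 (its x) x 105 (its y) x 52 (z) mm, 0.33 kg. Belongs in the long dish. Origin: centre of its underside. Grasp across the 58 mm.
- herb_block: Bottom piece, standing on the counter: tall cream-coloured block with a flecked brown top face, 67 (its x) x 86 (its y) x 66 (z) mm, 0.38 kg. Belongs in the wide dish. Origin: centre of its underside. Grasp across the 67 mm.
- small_dish: Brushed stainless display dish, fixed to the counter, the smallest of the four: flat floor 63 mm (its x) by 81 mm (its y) inside, floor 3 mm above the counter, upright wall 2 mm thick all round, its rim 8 mm above the floor, with a flat lip 6 mm wide round the outside; made for the small yellow block. Origin: centre of its underside, z up.
- medium_dish: Brushed stainless display dish, fixed to the counter, the second smallest: flat floor 70 mm (its x) by 100 mm (its y) inside, floor 3 mm above the counter, upright wall 2 mm thick all round, its rim 8 mm above the floor, with a flat lip 6 mm wide round the outside; made for the light-brown brick. Origin: centre of its underside, z up.
- long_dish: Brushed stainless display dish, fixed to the counter, the longest: flat floor 78 mm (its x) by 126 mm (its y) inside, floor 3 mm above the counter, upright wall 2 mm thick all round, its rim 8 mm above the floor, with a flat lip 6 mm wide round the outside; made for the long ivory block. Origin: centre of its underside, z up.
- wide_dish: Brushed stainless display dish, fixed to the counter, the widest, nearly square: flat floor 90 mm (its x) by 108 mm (its y) inside, floor 3 mm above the counter, upright wall 2 mm thick all round, its rim 8 mm above the floor, with a flat lip 6 mm wide round the outside; made for the tall cream-coloured block. Origin: centre of its underside, z up.
- pear_cheese: Loose yellow pear-shaped cheese standing at the far right of the work, 58 mm across, 73 mm tall: leave it alone. Origin: centre of its underside.
- small_round: Loose small round white cheese at the front right, about 100 mm across, 46 mm tall: leave it alone. Origin: under it, within 20 mm of its middle.

How it is judged:
By the outcome, as a careful person would: the job done as asked, in the order asked, and still so for the second after the job is handed in, with the robot touching nothing.
It also fails if it takes over 112 s, if anything falls off the work surface, if the arm or the gripper's body presses on something with over 40 N, if the wrist force passes 120 N, or if a joint passes its speed limit or range.

### The arm

A 6-joint arm with a two-finger parallel gripper is mounted at the origin on a cart in front of the work surface, level with it; the furniture and walls round the work are solid. World frame = base frame: x ahead of the robot, y to its left, z up, the work surface at z = 0. Lengths are in mm, angles in rad, forces in N, time in s.
With the tool pointing down it reaches from about 300 to 775 mm from the base axis. Payload 14.6 kg.
Tool frame: the origin (TCP) lies midway between the tips of the shut fingers; the grasp point (between the pads) lies 19 mm behind it; z points along the fingers, y is the direction in which the jaws open and shut (so a half turn about z gives the same grasp; the last joint's range is limited). The gripper opens to 94 mm and grips with 3 to 60 N. Pads are 16 mm wide; open, the fingers measure 119 mm over their backs; the gripper's body (75 mm by 177 mm) begins 78 mm behind the grasp point.
Start: joints at [1.236, 0.3, 1.521, -0, 1.321, -0.067], TCP at [145.533, 530.386, 205.446] pointing down, gripper open.
Joint ranges: [-3.03, 3.03], [-0.79, 2.21], [0.23, 2.52], [-1.04, 4.18], [0, 3.07], [-2.55, 2.55]. Speed limits (rad/s): [2.22, 2.22, 2.57, 3.14, 3.14, 3.14].

### API

Orientations are given as a unit quaternion [w, x, y, z].
In Python, from cell import arm, imaging, ticket gives the robot as it stands.
- The arm moves only by the tool play_rows, never from a script. Its argument "deltas" is a list of rows, each a list of 7 numbers: the turn, a rotation vector about the tool's x, y, z in degrees, then the shift along the tool's x, y, z in m, then the closure in counts, from 0 (fully open) to 255 (shut). In form: [[ax, ay, az, tx, ty, tz, claw], ...]. A call has exactly 10 rows; each row shifts and turns the commanded pose from where the row before left it, along the tool's axes as they then stand; what a row does not reach is not made up. A row lasts 1/12 s, in which the tool goes at most 41.7 mm and 7.16 degrees, less where a joint would pass 70% of its speed; a pose out of reach is approached as far as the arm can. A call with a gripper value outside its range is refused whole. The fingers move at their own pace and stop on an object; "squeeze" is the grip in N (left out, the last holds). Time passes only in rows, so rows that do not move let the fingers close, or fill a call up. It gives the time, the measured TCP pose, the force and the opening at its end, in the units of the state.
- arm.get_state(): the state, without advancing time (a new reading comes with each control period).
- imaging.capture(name): name is "side" or "top"; returns (picture, depth): 384x512x3 uint8, blue, green, red; 384x512 float32, mm along the optical axis (not along the pixel's ray), 0 where there is no reading.
- imaging.camera_model(name): a dict with "intrinsics" (3x3 intrinsics, pixels), "k1" (the pictures are not rectified: a ray, as slopes to the right and down, at radius r is drawn at 1 + k1 r^2 times it, then the intrinsics apply), "R" (3x3) and "t" (3): a world point X has camera coordinates R X + t. Camera axes: x right, y down, z forward; pixel columns grow to the right and rows downward; lengths in mm; the calibration is good to about 2 mm. A picture is of the moment at which its call begins. camera_model takes no time and is no camera call.
- ticket.finish_job(): hands the job in, once; it reports no verdict.
The state is a dict: "time_s": time; "qpos": joint angles; "joint_velocities": joint speeds; "effort": joint torques, N m; "position": TCP position; "tool_rot": TCP orientation; "wrist_force": force on the tool from outside, world axes, zero at the start; "wrist_torque": the same for the moment, N m; "width": opening from 0.0 (shut) to 1.0 (fully open).
Only numpy, scipy, OpenCV 4.12 (cv2) and the standard library are available. Lean on these libraries where they do the work, as an engineer would, in place of code of your own. Each camera call takes 0.05 s, during which the arm holds its last target. There are 200 camera calls.

## Working session

There is one attempt and no reset: what is moved stays moved. The work goes in short steps, Python scripts to look and compute and a tool call to move; the robot and the scene stay as the last step left them, time stands still between calls to the robot, and variables do not carry over. Pictures are saved under pics/ and viewed, about 12 in all and at most 16, crops included, and the job is handed in when it is done.

Besides the shell and the picture viewer there is one more tool, called in YAML: its name, and indented under it one key for each argument. play_rows: Moves the arm, as the interface text tells. Its arguments: {"type":"object","properties":{"deltas":{"type":"array"},"squeeze":{"type":"number"}},"required":["deltas"]}

```bash
ls; mkdir -p pics; cat > h.py <<'E'
import numpy as np, cv2
from cell import arm, imaging, ticket
def cam(n):
    m=imaging.camera_model(n); return [np.array(m[k],float) if k!='k1' else m[k] for k in('intrinsics','k1','R','t')]
def rays(n,uv):
    K,k1,R,t=cam(n); uv=np.atleast_2d(np.array(uv,float))
    d=cv2.undistortPoints(uv[:,None],K,np.array([k1,0,0,0,0.]))[:,0]
    return -R.T@t, np.c_[d,np.ones(len(d))], R
def onplane(n,uv,z):
    c,d,R=rays(n,uv); w=d@R; return c+w*((z-c[2])/w[:,2])[:,None]
def cloud(n,dep):
    h,w=dep.shape; v,u=np.mgrid[:h,:w]
    c,d,R=rays(n,np.c_[u.ravel(),v.ravel()])
    return (c+(d*dep.reshape(-1,1))@R).reshape(h,w,3)
def proj(n,X):
    K,k1,R,t=cam(n); return cv2.projectPoints(np.array(X,float).reshape(-1,1,3),cv2.Rodrigues(R)[0],t,K,np.array([k1,0,0,0,0.]))[0][:,0]
E
python3 - <<'E'
from h import *
print(arm.get_state())
for n in('top','side'):
    p,d=imaging.capture(n); cv2.imwrite(f'pics/{n}0.png',cv2.resize(p,(768,576))); np.savez(f'{n}0.npz',p=p,d=d)
    K,k1,R,t=cam(n); print(n,K.round(1).tolist(),k1,R.round(3).tolist(),(-R.T@t).round(),(d>0).mean())
E
```

```text
pics
{'time_s': 0.0, 'qpos': array([ 1.23642325e+00,  3.00459190e-01,  1.52159849e+00, -3.28537008e-06,
        1.32065254e+00, -6.65881193e-02]), 'joint_velocities': array([-0.00086637,  0.00053894,  0.00154096,  0.00128495,  0.00125762,
        0.00041884]), 'effort': array([-3.80576123e-03, -5.31789351e+01, -3.52742457e+01,  7.06650387e-02,
        2.43756064e-02, -1.08206891e-04]), 'position': array([145.44045009, 530.15454876, 204.88548584]), 'tool_rot': array([-1.09716760e-04,  1.33492362e-01,  9.91049684e-01, -5.47907971e-04]), 'wrist_force': array([-0.35664765,  0.35891816, -0.22264135]), 'wrist_torque': array([ 0.00287821, -0.00202521, -0.07101455]), 'width': 1.000229349756894}
top [[448.4, 0.0, 259.1], [0.0, 448.4, 194.2], [0.0, 0.0, 1.0]] 0.040027191511213374 [[0.01, -1.0, -0.018], [-0.997, -0.008, -0.081], [0.08, 0.018, -0.997]] [ 402. -100. 1422.] 0.9961191813151041
side [[348.4, 0.0, 255.0], [0.0, 348.4, 192.7], [0.0, 0.0, 1.0]] -0.0038132977367186776 [[0.116, -0.993, 0.007], [-0.832, -0.101, -0.546], [0.543, 0.057, -0.838]] [  38. -124.  828.] 0.9961395263671875
```

View pics/top0.png

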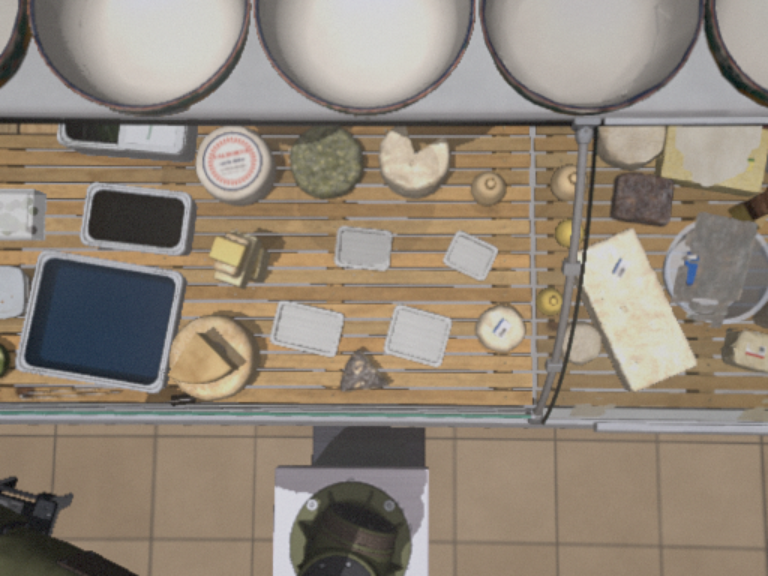

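View pics/side0.png

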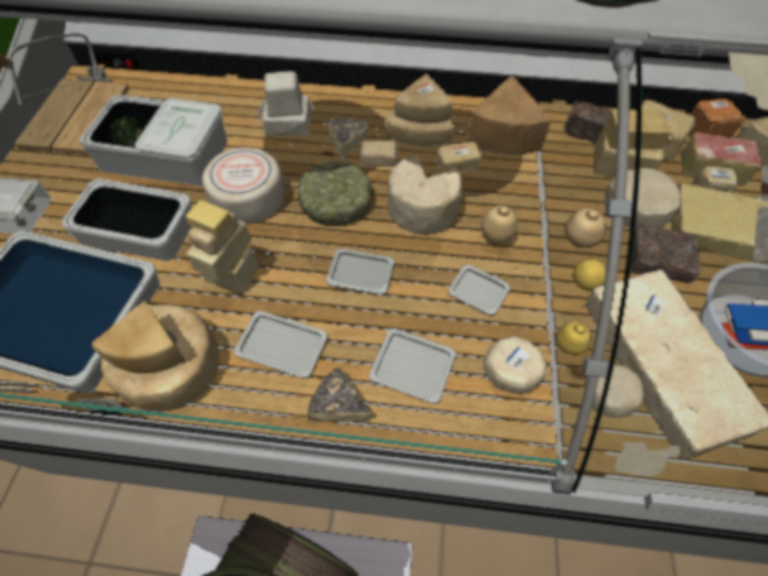

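Both views show the stack at (232,258) in the top view. The dishes are medium (363,248), small (470,256), long (307,328) and wide (418,335). Next I measure them from the depth and colour.

```bash
python3 - <<'E'
from h import *
for n in('top','side'):
    z=np.load(n+'0.npz'); p,d=z['p'],z['d']; C=cloud(n,d)
    hsv=cv2.cvtColor(p,cv2.COLOR_BGR2HSV)
    m=((hsv[...,1]<45)&(hsv[...,2]>90)&(C[...,2]<30)&(C[...,2]>-20)&(C[...,0]>230)&(C[...,0]<700)&(abs(C[...,1])<400)).astype(np.uint8)
    m=cv2.morphologyEx(m,cv2.MORPH_CLOSE,np.ones((3,3)))
    m=cv2.morphologyEx(m,cv2.MORPH_OPEN,np.ones((5,5)))
    for c in cv2.findContours(m,0,2)[0]:
        if cv2.contourArea(c)<250: continue
        q=onplane(n,c[:,0].astype(float),11)[:,:2].astype(np.float32)
        (cx,cy),(w,h),a=cv2.minAreaRect(q)
        if w>h: w,h,a=h,w,a+90   # a: direction of short side
        print(n,'dish',c[:,0].mean(0).round(),np.round([cx,cy,w,h,(a+90)%180-90],1))
    r=(abs(C[...,0]-500)<130)&(abs(C[...,1]-180)<130)
    for lo,hi,nm in((164,190,'butter'),(143,163,'brick'),(107,128,'pale'),(56,76,'herb')):
        mm=r&(C[...,2]>lo)&(C[...,2]<hi); q=C[mm][:,:2].astype(np.float32)
        if len(q)<10: print(nm,'none');continue
        (cx,cy),(w,h),a=cv2.minAreaRect(q)
        print(n,nm,len(q),np.round([cx,cy,w,h,a],1),'z',np.median(C[mm][:,2]).round(1))
    # obstacles above 90mm
    mm=(C[...,2]>120)&(C[...,0]>200)&(C[...,0]<900)&(abs(C[...,1])<450)
    H,xe,ye=np.histogram2d(C[mm][:,0],C[mm][:,1],bins=[np.arange(200,901,50),np.arange(-450,451,50)])
    print(xe[:-1],ye[0]);print(H.astype(int))
for n in('side','top'):
    p=np.load(n+'0.npz')['p']; u,v=proj(n,[500,180,80])[0].astype(int); print(n,u,v)
    cv2.imwrite(f'pics/{n}_st.png',cv2.resize(p[max(v-45,0):v+45,max(u-50,0):u+50],None,fx=6,fy=6,interpolation=2)); print(u-50,v-45)
a=cv2.imread('pics/side_st.png');b=cv2.imread('pics/top_st.png');cv2.imwrite('pics/st.png',cv2.resize(np.hstack([a,b]),(800,360)))
E
```

```text
top dish [255. 276.] [ 2.613e+02 -1.400e+01  3.850e+01  7.180e+02  4.000e-01]
top dish [278. 224.] [ 425.2 -134.   107.7  127.6  -14.3]
top dish [206. 221.] [441.8  98.2 106.1 145.8 -12.4]
top dish [313. 172.] [ 597.6 -245.5   88.7  100.4  -23.8]
top dish [243. 163.] [607.4 -17.9  87.9 118.1  -5.4]
top butter 339 [574.8 227.4  62.   43.2  70. ] z 175.2
top brick 192 [572.4 224.6  52.3  76.4  71.3] z 152.2
top pale 285 [495.1 249.7  74.  260.6  77.4] z 117.7
top herb 809 [489.7 247.4 117.3 237.   85.7] z 70.0
[200 250 300 350 400 450 500 550 600 650 700 750 800 850] -450
[[  0   0   0   0   0   0   0   0   0   0   0   0   0   0   0   0   0   0]
 [  0   0   0   0   0   0   0   0   0   0   0   0   0   0   0   0   0   0]
 [  0  99   0   0   0   0   0   0   0   0   0   0   0  20 123  91   0   0]
 [  0 202   0   0   0   0   0   0   0   0   0   0   0  65 294 168   0   0]
 [  0 176   0   0   0   0   0 763   0   0   0   0   0   0  52  12   0   0]
 [  0 181   0   0   0   0   0   0   0   0   0   0   0   0   0   0   0   0]
 [  0 253   0   0   0   0   0   0   0   0   0   0   0 112   9   0   0   0
[... 1481 characters left out ...]
0   0   0   0   0   0   0   0   0   0   0   0   0   0   0]
 [  0 477   0   0   0   0   0   0   0   0   0   0   1 227  12   0   0   0]
 [  0 326   0   0   0   0   0   0   0   0   0   0 171 401  30   0   0   0]
 [  0 310   0   0   0   0   0   0   0   0   0   0   2   5   0   0   0   0]
 [  0 266   0   0   0   0   0   0   0   0   0   0   0   0   0   0   0   0]
 [447 666 400 356 352 346 341 341 340 315 306 299 308 330 326 298 260 225]
 [470 512 579 539 511 463 424 374 327 302 265 225 184 122  93  84  87  83]
 [101   8   9  11   0   0   0   0   0   0   0   0   0   0   0   0   0   0]
 [  0   0   0   0   0   0   0   0   0   0   0   0   0   0   0   0   0   0]]
side 156 190
106 145
top 174 196
124 151
```

View pics/st.png

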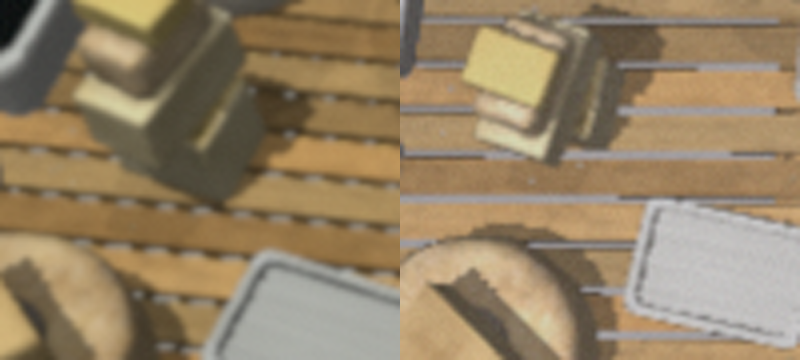

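The stack and dishes are located. The tops are crosswise, butter at about (575,226), short axis near -19°. I'll tighten the dish fit, check the shelf height and add a planner that prints tool-axis moves.

```bash
cat >> h.py <<'E'
def plan(x,y,z,psi):
    """tool-axis shift (mm) AFTER turning az about tool z; psi = world angle of the jaw axis"""
    from scipy.spatial.transform import Rotation as Ro
    s=arm.get_state(); w,a,b,c=s['tool_rot']; R=Ro.from_quat([a,b,c,w]).as_matrix(); p=s['position']
    p0=np.degrees(np.arctan2(R[1,1],R[0,1])); dz=(psi-p0+180)%360-180
    f=lambda ps:np.array([-np.sin(np.radians(ps)),np.cos(np.radians(ps))])
    g=lambda ps:np.array([np.cos(np.radians(ps)),np.sin(np.radians(ps))])
    D=np.array([x,y])-p[:2]
    tilt=np.degrees(np.arccos(-R[2,2]))
    print('t',round(s['time_s'],2),'at',p.round(1),'psi',p0.round(1),'tilt',tilt.round(2),'w',round(s['width'],3),'F',s['wrist_force'].round(1),'j6',np.degrees(s['qpos'][5]).round())
    print(' az',round(-dz,1),'| shift x %.1f y %.1f z %.1f (turned axes)'%(D@f(psi),D@g(psi),p[2]-z),'| in present axes x %.1f y %.1f'%(D@f(p0),D@g(p0)))
E
python3 - <<'E'
from h import *
for n in('top','side'):
    z=np.load(n+'0.npz'); p,d=z['p'],z['d']; C=cloud(n,d)
    hsv=cv2.cvtColor(p,cv2.COLOR_BGR2HSV)
    for nm,X,e in(('small',[594,-246,11],(79,97)),('medium',[606,-19,11],(86,116)),('long',[438,97,11],(94,142)),('wide',[423,-135,11],(106,124))):
        u,v=proj(n,X)[0]; m=((hsv[...,1]<50)&(hsv[...,2]>100)).astype(np.uint8)
        m=cv2.morphologyEx(m,cv2.MORPH_CLOSE,np.ones((3,3)))
        m=cv2.morphologyEx(m,cv2.MORPH_OPEN,cv2.getStructuringElement(2,(11,11)))
        c=max([c for c in cv2.findContours(m,0,2)[0] if cv2.pointPolygonTest(c,(float(u),float(v)),False)>0],key=cv2.contourArea)
        q=onplane(n,c[:,0].astype(float),11)[:,:2].astype(np.float32)
        (cx,cy),(w,h),a=cv2.minAreaRect(q)
        if w>h: w,h,a=h,w,a+90
        M=cv2.moments(q[:,None]); print(n,nm,np.round([cx,cy,w,h,(a+90)%180-90],1),'mom',round(M['m10']/M['m00'],1),round(M['m01']/M['m00'],1),'want',e)
    m=(C[...,0]>640)&(C[...,0]<780)&(C[...,1]>-380)&(C[...,1]<300)&(C[...,2]>120)
    for x in range(640,780,20):
        k=m&(C[...,0]>=x)&(C[...,0]<x+20)
        if k.sum(): print('shelf',x,np.percentile(C[k][:,2],[1,50,99]).round())
    for nm,b in(('wedge',(300,420,190,360)),('pear',(640,740,-320,-230)),('round',(380,500,-330,-210))):
        k=(C[...,0]>b[0])&(C[...,0]<b[1])&(C[...,1]>b[2])&(C[...,1]<b[3])&(C[...,2]>25)
        print(nm,C[k].mean(0).round(),C[k].max(0).round(),C[k].min(0).round())
plan(575,225.5,205,-19)
E
```

```text
top small [ 596.8 -244.5   87.4  103.4  -22.2] mom 594.8 -243.9 want (79, 97)
top medium [606.2 -17.7  90.7 118.7  -4.9] mom 607.0 -17.9 want (86, 116)
top long [438.8  97.8 113.  147.1  -9. ] mom 438.0 98.7 want (94, 142)
top wide [ 428.9 -135.6  116.1  128.4  -14.7] mom 426.3 -133.7 want (106, 124)
shelf 640 [368. 377. 385.]
shelf 660 [376. 386. 391.]
shelf 680 [383. 392. 399.]
shelf 700 [395. 550. 556.]
shelf 720 [401. 545. 556.]
shelf 740 [403. 428. 554.]
shelf 760 [433. 466. 554.]
wedge [364. 268.  94.] [420. 360. 139.] [300. 195.  25.]
pear [ 721. -281.  251.] [ 740. -243.  557.] [ 694. -320.   29.]
round [ 439. -296.   41.] [ 486. -254.   51.] [ 393. -330.   25.]
side small [ 590.7 -246.3   83.7   98.7  -22.7] mom 590.5 -246.6 want (79, 97)
side medium [604.1 -20.7  89.6 117.6  -5.6] mom 604.3 -21.0 want (86, 116)
side long [434.3  95.4  98.5 144.5 -13.5] mom 435.0 94.8 want (94, 142)
side wide [ 421.5 -136.6  109.4  126.9  -15.2] mom 422.2 -136.5 want (106, 124)
shelf 640 [368. 377. 384.]
shelf 660 [376. 385. 390.]
shelf 680 [382. 391. 398.]
shelf 700 [387. 399. 411.]
shelf 720 [395. 406. 476.]
shelf 740 [400. 421. 464.]
shelf 760 [369. 381. 440.]
wedge [352. 259.  92.] [420. 358. 134.] [300. 190.  25.]
pear [ 715. -276.   80.] [ 740. -237.  407.] [ 694. -316.   25.]
round [ 431. -296.   40.] [ 483. -254.   48.] [ 391. -330.   25.]
t 0.1 at [145.5 530.2 204.9] psi 74.7 tilt 0.06 w 0.996 F [-0.4  0.7  0.3] j6 -4.0
 az 93.7 | shift x -148.2 y 505.3 z -0.1 (turned axes) | in present axes x -494.8 y -180.2
```

play_rows:
  deltas:
    - [0, 0, 7, 0, 0, -0.002, 0]
    - [0, 0, 7, 0, 0, -0.002, 0]
    - [0, 0, 7, 0, 0, -0.002, 0]
    - [0, 0, 7, 0, 0, -0.002, 0]
    - [0, 0, 7, 0, 0, -0.002, 0]
    - [0, 0, 7, 0, 0, 0, 0]
    - [0, 0, 7, 0, 0, 0, 0]
    - [0, 0, 7, 0, 0, 0, 0]
    - [0, 0, 7, 0, 0, 0, 0]
    - [0, 0, 7, 0, 0, 0, 0]
  squeeze: 10

```text
time_s: 0.93
position: [145.5, 530.2, 215.1]
tool_rot: [0.0, 0.68, 0.733, -0.0]
wrist_force: [-0.4, -0.4, 0.2]
width: 0.998
```

play_rows:
  deltas:
    - [0, 0, 7, 0, 0, 0, 0]
    - [0, 0, 7, 0, 0, 0, 0]
    - [0, 0, 7, 0, 0, 0, 0]
    - [0, 0, 2.7, 0, 0, 0, 0]
    - [0, 0, 0, -0.0114, 0.0389, 0, 0]
    - [0, 0, 0, -0.0114, 0.0389, 0, 0]
    - [0, 0, 0, -0.0114, 0.0389, 0, 0]
    - [0, 0, 0, -0.0114, 0.0389, 0, 0]
    - [0, 0, 0, -0.0114, 0.0389, 0, 0]
    - [0, 0, 0, -0.0114, 0.0389, 0, 0]

```text
time_s: 1.77
position: [345.0, 388.1, 215.3]
tool_rot: [0.0, 0.814, 0.58, -0.0]
wrist_force: [-0.8, 0.8, 0.2]
width: 1.003
```

play_rows:
  deltas:
    - [0, 0, 0, -0.0114, 0.0389, 0, 0]
    - [0, 0, 0, -0.0114, 0.0389, 0, 0]
    - [0, 0, 0, -0.0114, 0.0389, 0, 0]
    - [0, 0, 0, -0.0114, 0.0389, 0, 0]
    - [0, 0, 0, -0.0114, 0.0389, 0, 0]
    - [0, 0, 0, -0.0114, 0.0389, 0, 0]
    - [0, 0, 0, -0.0114, 0.0385, 0, 0]
    - [0, 0, 0, 0, 0, 0, 0]
    - [0, 0, 0, 0, 0, 0, 0]
    - [0, 0, 0, 0, 0, 0, 0]

```text
time_s: 2.6
position: [574.4, 225.6, 215.0]
tool_rot: [-0.0, 0.814, 0.58, -0.0]
wrist_force: [0.1, -1.5, 0.5]
width: 0.999
```

```bash
python3 - <<'E'
from h import *
plan(575,225.5,165,-19)
E
```

```text
t 2.6 at [574.4 225.6 215. ] psi -19.1 tilt 0.06 w 0.999 F [ 0.1 -1.5  0.5] j6 37.0
 az -0.1 | shift x 0.1 y 0.7 z 50.0 (turned axes) | in present axes x 0.1 y 0.7
```

play_rows:
  deltas:
    - [0, 0, 0, 0, 0, 0.02, 0]
    - [0, 0, 0, 0, 0.0005, 0.02, 0]
    - [0, 0, 0, 0, 0, 0.01, 0]
    - [0, 0, 0, 0, 0, 0, 0]
    - [0, 0, 0, 0, 0, 0, 150]
    - [0, 0, 0, 0, 0, 0, 200]
    - [0, 0, 0, 0, 0, 0, 255]
    - [0, 0, 0, 0, 0, 0, 255]
    - [0, 0, 0, 0, 0, 0, 255]
    - [0, 0, 0, 0, 0, 0, 255]
  squeeze: 12

```text
time_s: 3.43
position: [575.4, 225.2, 165.8]
tool_rot: [0.0, 0.814, 0.58, 0.0]
wrist_force: [0.7, -0.1, 0.2]
width: 0.614
```

play_rows:
  deltas:
    - [0, 0, 0, 0, 0, 0, 255]
    - [0, 0, 0, 0, 0, -0.01, 255]
    - [0, 0, 0, 0, 0, -0.02, 255]
    - [0, 0, 0, 0, 0, -0.02, 255]
    - [0, 0, 0, 0, 0, -0.01, 255]
    - [0, 0, 0, 0, 0, 0, 255]
    - [0, 0, 0, 0, 0, 0, 255]
    - [0, 0, 0, 0, 0, 0, 255]
    - [0, 0, 0, 0, 0, 0, 255]
    - [0, 0, 0, 0, 0, 0, 255]

```text
time_s: 4.27
position: [575.0, 225.2, 224.4]
tool_rot: [-0.0, 0.814, 0.58, -0.001]
wrist_force: [-0.1, 1.1, -0.7]
width: 0.476
```

```bash
python3 - <<'E'
from h import *
plan(593,-245.5,60,-23.5)
E
```

```text
t 4.27 at [575.  225.2 224.4] psi -19.0 tilt 0.09 w 0.476 F [-0.1  1.1 -0.7] j6 37.0
 az 4.5 | shift x -424.5 y 204.2 z 164.4 (turned axes) | in present axes x -439.1 y 170.6
```

play_rows:
  deltas:
    - [0, 0, 4.5, 0, 0, 0, 255]
    - [0, 0, 0, -0.0354, 0.017, 0, 255]
    - [0, 0, 0, -0.0354, 0.017, 0, 255]
    - [0, 0, 0, -0.0354, 0.017, 0, 255]
    - [0, 0, 0, -0.0354, 0.017, 0, 255]
    - [0, 0, 0, -0.0354, 0.017, 0, 255]
    - [0, 0, 0, -0.0354, 0.017, 0, 255]
    - [0, 0, 0, -0.0354, 0.017, 0, 255]
    - [0, 0, 0, -0.0354, 0.017, 0, 255]
    - [0, 0, 0, -0.0354, 0.017, 0, 255]

```text
time_s: 5.1
position: [587.9, -129.9, 225.1]
tool_rot: [-0.0, 0.836, 0.548, -0.0]
wrist_force: [2.5, -0.2, -0.3]
width: 0.473
```

play_rows:
  deltas:
    - [0, 0, 0, -0.0354, 0.017, 0, 255]
    - [0, 0, 0, -0.0354, 0.017, 0, 255]
    - [0, 0, 0, -0.0354, 0.017, 0, 255]
    - [0, 0, 0, 0, 0, 0.04, 255]
    - [0, 0, 0, 0, 0, 0.04, 255]
    - [0, 0, 0, 0, 0, 0.04, 255]
    - [0, 0, 0, 0, 0, 0.04, 255]
    - [0, 0, 0, 0, 0, 0.01, 255]
    - [0, 0, 0, 0, 0, 0, 255]
    - [0, 0, 0, 0, 0, 0, 255]

```text
time_s: 5.93
position: [593.3, -245.9, 57.0]
tool_rot: [0.0, 0.836, 0.548, 0.0]
wrist_force: [0.1, -0.2, 0.4]
width: 0.478
```

```bash
python3 - <<'E'
from h import *
plan(593,-245.5,14,-23.5)
p,d=imaging.capture('side'); np.savez('side1.npz',p=p,d=d)
q,e=imaging.capture('top'); np.savez('top1.npz',p=q,d=e)
u,v=map(int,proj('side',[593,-245,30])[0]); a=cv2.resize(p[v-45:v+45,u-50:u+50],(500,450))
u,v=map(int,proj('side',[550,225,130])[0]); b=cv2.resize(p[v-45:v+45,u-25:u+25],(250,450))
cv2.imwrite('pics/b1.png',np.hstack([a,b]))
for n,dd in(('top',e),('side',d)):
    C=cloud(n,dd); r=(abs(C[...,0]-560)<80)&(abs(C[...,1]-225)<90)
    for lo,hi,nm in((143,165,'brick'),):
        q=C[r&(C[...,2]>lo)&(C[...,2]<hi)][:,:2].astype(np.float32); print(n,nm,len(q),np.round(sum(map(lambda t:list(t) if isinstance(t,tuple) else [t],cv2.minAreaRect(q)),[]),1))
E
```

```text
t 5.93 at [ 593.3 -245.9   57. ] psi -23.5 tilt 0.07 w 0.478 F [ 0.1 -0.2  0.4] j6 -2.0
 az -0.0 | shift x 0.3 y -0.4 z 43.0 (turned axes) | in present axes x 0.3 y -0.4
top brick 432 [573.2 227.9  49.2  76.3  69.8]
side brick 0 [0. 0. 0. 0. 0.]
```

View pics/b1.png

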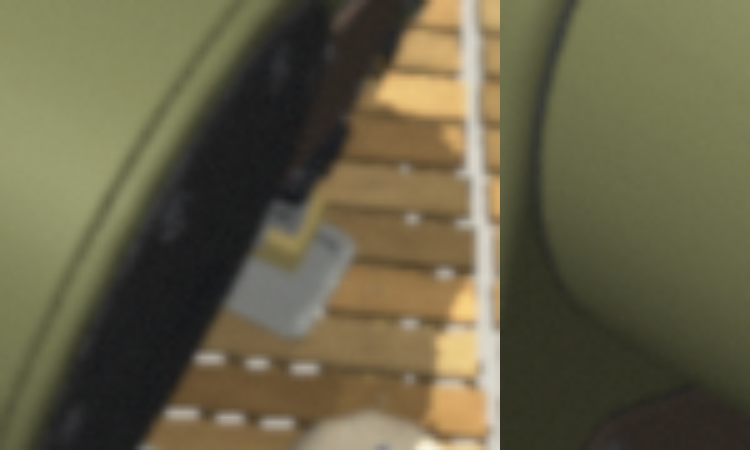

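The butter is held level over the small dish, with the arm hiding the stack in the side view. Lower and release it.

play_rows:
  deltas:
    - [0, 0, 0, 0, 0, 0.02, 255]
    - [0, 0, 0, 0, 0, 0.014, 255]
    - [0, 0, 0, 0, 0, 0.006, 255]
    - [0, 0, 0, 0, 0, 0.002, 255]
    - [0, 0, 0, 0, 0, 0, 255]
    - [0, 0, 0, 0, 0, 0, 255]
    - [0, 0, 0, 0, 0, 0, 120]
    - [0, 0, 0, 0, 0, 0, 60]
    - [0, 0, 0, 0, 0, 0, 0]
    - [0, 0, 0, 0, 0, 0, 0]

```text
time_s: 6.87
position: [592.7, -245.7, 13.6]
tool_rot: [0.0, 0.837, 0.548, 0.0]
wrist_force: [0.4, 0.7, -0.4]
width: 0.707
```

play_rows:
  deltas:
    - [0, 0, 0, 0, 0, 0, 0]
    - [0, 0, 0, 0, 0, 0, 0]
    - [0, 0, 0, 0, 0, -0.02, 0]
    - [0, 0, 0, 0, 0, -0.04, 0]
    - [0, 0, 0, 0, 0, -0.04, 0]
    - [0, 0, 0, 0, 0, -0.04, 0]
    - [0, 0, 0, 0, 0, -0.04, 0]
    - [0, 0, 0, 0, 0, 0, 0]
    - [0, 0, 0, 0, 0, 0, 0]
    - [0, 0, 0, 0, 0, 0, 0]

```text
time_s: 7.7
position: [592.3, -245.5, 192.6]
tool_rot: [-0.0, 0.836, 0.548, -0.0]
wrist_force: [0.2, -0.1, 0.1]
width: 0.998
```

```bash
python3 - <<'E'
from h import *
plan(573,226,185,70)
plan(573,226,185,70-180)
E
```

```text
t 7.7 at [ 592.3 -245.5  192.6] psi -23.5 tilt 0.06 w 0.998 F [ 0.2 -0.1  0.1] j6 -2.0
 az -93.5 | shift x 179.4 y 436.5 z 7.6 (turned axes) | in present axes x 424.5 y -206.1
t 7.7 at [ 592.3 -245.5  192.6] psi -23.5 tilt 0.06 w 0.998 F [ 0.2 -0.1  0.1] j6 -2.0
 az 86.5 | shift x -179.4 y -436.5 z 7.6 (turned axes) | in present axes x 424.5 y -206.1
```

play_rows:
  deltas:
    - [0, 0, 0, 0.0354, -0.0172, 0, 0]
    - [0, 0, 0, 0.0354, -0.0172, 0, 0]
    - [0, 0, 0, 0.0354, -0.0172, 0, 0]
    - [0, 0, 0, 0.0354, -0.0172, 0, 0]
    - [0, 0, 0, 0.0354, -0.0172, 0, 0]
    - [0, 0, 0, 0.0354, -0.0172, 0, 0]
    - [0, 0, 0, 0.0354, -0.0172, 0, 0]
    - [0, 0, 0, 0.0354, -0.0172, 0, 0]
    - [0, 0, 0, 0.0354, -0.0172, 0, 0]
    - [0, 0, 0, 0.0354, -0.0172, 0, 0]

```text
time_s: 8.53
position: [575.3, 149.3, 191.6]
tool_rot: [-0.001, 0.837, 0.548, -0.001]
wrist_force: [1.1, -0.4, 0.3]
width: 1.002
```

play_rows:
  deltas:
    - [0, 0, 0, 0.0354, -0.0172, 0, 0]
    - [0, 0, 0, 0.0354, -0.0172, 0, 0]
    - [0, 0, -7, 0, 0, 0, 0]
    - [0, 0, -7, 0, 0, 0, 0]
    - [0, 0, -7, 0, 0, 0, 0]
    - [0, 0, -7, 0, 0, 0, 0]
    - [0, 0, -7, 0, 0, 0, 0]
    - [0, 0, -7, 0, 0, 0, 0]
    - [0, 0, -7, 0, 0, 0, 0]
    - [0, 0, -7, 0, 0, 0, 0]

```text
time_s: 9.37
position: [572.5, 226.0, 191.3]
tool_rot: [-0.001, 0.479, 0.878, -0.001]
wrist_force: [0.3, -0.3, -0.2]
width: 1.005
```

play_rows:
  deltas:
    - [0, 0, -7, 0, 0, 0, 0]
    - [0, 0, -7, 0, 0, 0, 0]
    - [0, 0, -7, 0, 0, 0, 0]
    - [0, 0, -7, 0, 0, 0, 0]
    - [0, 0, -7, 0, 0, 0, 0]
    - [0, 0, -2.5, 0, 0, 0, 0]
    - [0, 0, 0, 0, 0, 0, 0]
    - [0, 0, 0, 0, 0, 0, 0]
    - [0, 0, 0, 0, 0, 0, 0]
    - [0, 0, 0, 0, 0, 0, 0]

```text
time_s: 10.2
position: [573.0, 226.2, 192.9]
tool_rot: [-0.0, 0.175, 0.985, -0.0]
wrist_force: [-0.0, 0.6, -0.1]
width: 0.999
```

```bash
cat >> h.py <<'E'
def crops(items,out,half=45):
    "items: (camera, picture, world point)"
    o=[]
    for n,p,X in items:
        u,v=map(int,proj(n,X)[0]); u=np.clip(u,half,511-half); v=np.clip(v,half,383-half)
        o.append(cv2.resize(p[v-half:v+half,u-half:u+half],(400,400),interpolation=2))
    cv2.imwrite(out,np.hstack(o))
E
python3 - <<'E'
from h import *
plan(573,226,134,70)
p,d=imaging.capture('side'); 
crops([('side',p,[593,-245,10]),('side',p,[540,225,100])],'pics/b2.png')
C=cloud('side',d);hsv=cv2.cvtColor(p,cv2.COLOR_BGR2HSV)
m=(abs(C[...,0]-593)<60)&(abs(C[...,1]+245)<60)&(C[...,2]>19)&(C[...,2]<40)&(hsv[...,1]>70)
print(cv2.minAreaRect(C[m][:,:2].astype(np.float32)),np.median(C[m][:,2]))
E
```

```text
t 10.2 at [573.  226.2 192.9] psi 69.9 tilt 0.05 w 0.999 F [-0.   0.6 -0.1] j6 -52.0
 az -0.1 | shift x -0.1 y -0.1 z 58.9 (turned axes) | in present axes x -0.1 y -0.1
((590.8192749023438, -244.08143615722656), (57.3592414855957, 43.889610290527344), 66.68492889404297) 24.134991485158935
```

View pics/b2.png

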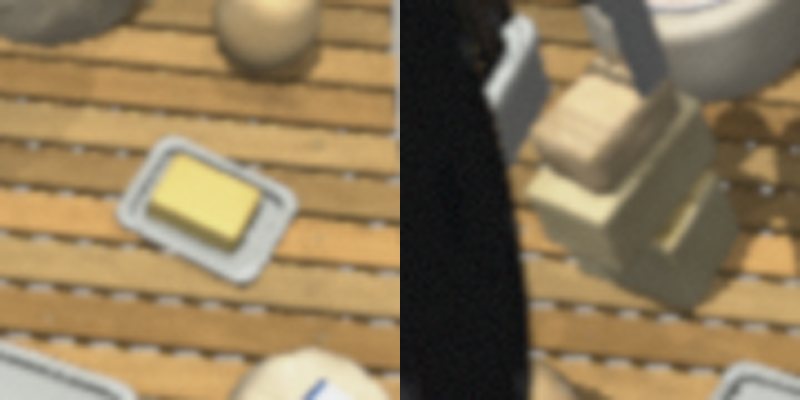

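The butter sits flat within the small dish. The open fingers straddle the brick, so descend and grip.

play_rows:
  deltas:
    - [0, 0, 0, 0, 0, 0.02, 0]
    - [0, 0, 0, 0, 0, 0.025, 0]
    - [0, 0, 0, 0, 0, 0.014, 0]
    - [0, 0, 0, 0, 0, 0, 60]
    - [0, 0, 0, 0, 0, 0, 110]
    - [0, 0, 0, 0, 0, 0, 130]
    - [0, 0, 0, 0, 0, 0, 150]
    - [0, 0, 0, 0, 0, 0, 200]
    - [0, 0, 0, 0, 0, 0, 255]
    - [0, 0, 0, 0, 0, 0, 255]
  squeeze: 22

```text
time_s: 11.08
position: [573.2, 226.3, 134.9]
tool_rot: [0.0, 0.174, 0.985, 0.0]
wrist_force: [-0.1, -0.3, 0.0]
width: 0.539
```

play_rows:
  deltas:
    - [0, 0, 0, 0, 0, 0, 255]
    - [0, 0, 0, 0, 0, 0, 255]
    - [0, 0, 0, 0, 0, -0.01, 255]
    - [0, 0, 0, 0, 0, -0.02, 255]
    - [0, 0, 0, 0, 0, -0.03, 255]
    - [0, 0, 0, 0, 0, -0.02, 255]
    - [0, 0, 0, 0, 0, 0, 255]
    - [0, 0, 0, 0, 0, 0, 255]
    - [0, 0, 0, 0, 0, 0, 255]
    - [0, 0, 0, 0, 0, 0, 255]

```text
time_s: 11.92
position: [572.6, 226.0, 212.8]
tool_rot: [-0.001, 0.174, 0.985, -0.001]
wrist_force: [-0.5, 0.1, -2.3]
width: 0.519
```

```bash
python3 - <<'E'
from h import *
plan(604.8,-19.5,22,-5.4)
E
```

```text
t 11.92 at [572.6 226.  212.8] psi 70.0 tilt 0.15 w 0.519 F [-0.5  0.1 -2.3] j6 -52.0
 az 75.4 | shift x -241.4 y 55.2 z 190.8 (turned axes) | in present axes x -114.4 y -219.6
```

play_rows:
  deltas:
    - [0, 0, 7, 0, 0, 0, 255]
    - [0, 0, 7, 0, 0, 0, 255]
    - [0, 0, 7, 0, 0, 0, 255]
    - [0, 0, 7, 0, 0, 0, 255]
    - [0, 0, 7, 0, 0, 0, 255]
    - [0, 0, 7, 0, 0, 0, 255]
    - [0, 0, 7, 0, 0, 0, 255]
    - [0, 0, 7, 0, 0, 0, 255]
    - [0, 0, 7, 0, 0, 0, 255]
    - [0, 0, 7, 0, 0, 0, 255]

```text
time_s: 12.75
position: [572.7, 226.1, 213.0]
tool_rot: [-0.001, 0.709, 0.705, -0.001]
wrist_force: [0.3, 0.2, -1.9]
width: 0.522
```

play_rows:
  deltas:
    - [0, 0, 5.4, 0, 0, 0, 255]
    - [0, 0, 0, -0.0345, 0.0079, 0, 255]
    - [0, 0, 0, -0.0345, 0.0079, 0, 255]
    - [0, 0, 0, -0.0345, 0.0079, 0, 255]
    - [0, 0, 0, -0.0345, 0.0079, 0, 255]
    - [0, 0, 0, -0.0345, 0.0079, 0, 255]
    - [0, 0, 0, -0.0345, 0.0079, 0, 255]
    - [0, 0, 0, -0.0345, 0.0079, 0, 255]
    - [0, 0, 0, 0, 0, 0.03, 255]
    - [0, 0, 0, 0, 0, 0.03, 255]

```text
time_s: 13.58
position: [605.5, -21.6, 153.7]
tool_rot: [0.001, 0.741, 0.672, 0.0]
wrist_force: [0.0, 0.7, -2.4]
width: 0.52
```

play_rows:
  deltas:
    - [0, 0, 0, 0, 0, 0.03, 255]
    - [0, 0, 0, 0, 0, 0.03, 255]
    - [0, 0, 0, 0, 0, 0.02, 255]
    - [0, 0, 0, 0, 0, 0, 255]
    - [0, 0, 0, 0, 0, 0, 255]
    - [0, 0, 0, 0, 0, 0, 255]
    - [0, 0, 0, 0, 0, 0, 255]
    - [0, 0, 0, 0, 0, 0, 255]
    - [0, 0, 0, 0, 0, 0, 255]
    - [0, 0, 0, 0, 0, 0, 255]

```text
time_s: 14.42
position: [605.5, -19.4, 75.1]
tool_rot: [0.0, 0.74, 0.673, 0.0]
wrist_force: [0.2, -0.1, -2.0]
width: 0.52
```

```bash
python3 - <<'E'
from h import *
plan(604.8,-19.5,20,-5.4)
p,d=imaging.capture('side'); q,e=imaging.capture('top'); np.savez('s2.npz',p=p,d=d,q=q,e=e)
crops([('side',p,[604,-20,30]),('top',q,[604,-20,30])],'pics/k1.png')
for n,dd in(('top',e),('side',d)):
    C=cloud(n,dd); r=(abs(C[...,0]-555)<90)&(abs(C[...,1]-215)<70)
    for lo,hi,nm in((108,126,'pale'),(58,74,'herb')):
        q=C[r&(C[...,2]>lo)&(C[...,2]<hi)]
        if len(q)>20: print(n,nm,len(q),cv2.minAreaRect(q[:,:2].astype(np.float32)),np.median(q[:,2]))
E
```

```text
t 14.42 at [605.5 -19.4  75.1] psi -5.4 tilt 0.06 w 0.52 F [ 0.2 -0.1 -2. ] j6 0.0
 az -0.0 | shift x -0.1 y -0.7 z 55.1 (turned axes) | in present axes x -0.1 y -0.7
top pale 650 ((570.9039916992188, 228.11058044433594), (56.49653625488281, 102.12506866455078), 71.10202026367188) 117.56175224199342
top herb 108 ((571.6336059570312, 213.344970703125), (104.47347259521484, 75.10344696044922), 19.075040817260742) 65.38746501726462
```

View pics/k1.png

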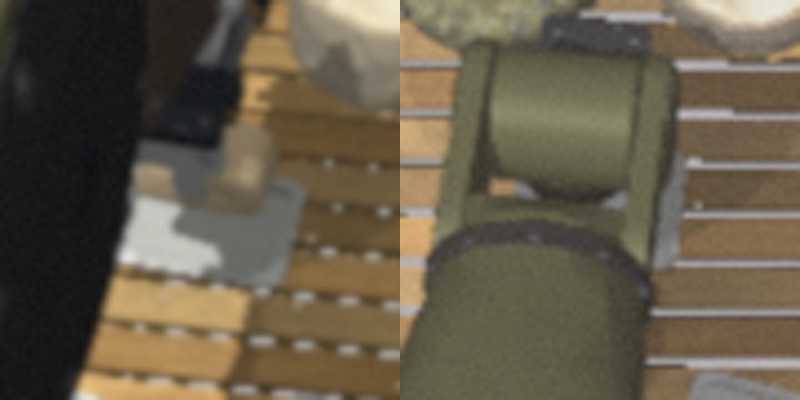

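The brick is held over the medium dish with its long side along the dish. Lower and release it.

play_rows:
  deltas:
    - [0, 0, 0, 0, -0.0006, 0.025, 255]
    - [0, 0, 0, 0, 0, 0.017, 255]
    - [0, 0, 0, 0, 0, 0.008, 255]
    - [0, 0, 0, 0, 0, 0.004, 255]
    - [0, 0, 0, 0, 0, 0, 255]
    - [0, 0, 0, 0, 0, 0, 255]
    - [0, 0, 0, 0, 0, 0, 120]
    - [0, 0, 0, 0, 0, 0, 90]
    - [0, 0, 0, 0, 0, 0, 50]
    - [0, 0, 0, 0, 0, 0, 0]

```text
time_s: 15.35
position: [604.9, -19.4, 20.9]
tool_rot: [0.0, 0.74, 0.673, 0.0]
wrist_force: [-0.2, 0.5, 0.3]
width: 0.704
```

play_rows:
  deltas:
    - [0, 0, 0, 0, 0, 0, 0]
    - [0, 0, 0, 0, 0, 0, 0]
    - [0, 0, 0, 0, 0, -0.02, 0]
    - [0, 0, 0, 0, 0, -0.035, 0]
    - [0, 0, 0, 0, 0, -0.035, 0]
    - [0, 0, 0, 0, 0, -0.035, 0]
    - [0, 0, 0, 0, 0, -0.03, 0]
    - [0, 0, 0, 0, 0, 0, 0]
    - [0, 0, 0, 0, 0, 0, 0]
    - [0, 0, 0, 0, 0, 0, 0]

```text
time_s: 16.18
position: [604.2, -19.4, 174.5]
tool_rot: [-0.0, 0.74, 0.673, -0.0]
wrist_force: [-0.8, -0.0, 0.1]
width: 1.002
```

```bash
python3 - <<'E'
from h import *
plan(571,226.5,165,70.8)
E
```

```text
t 16.18 at [604.2 -19.4 174.5] psi -5.4 tilt 0.07 w 1.002 F [-0.8 -0.   0.1] j6 0.0
 az -76.2 | shift x 112.2 y 221.3 z 9.5 (turned axes) | in present axes x 241.6 y -56.4
```

play_rows:
  deltas:
    - [0, 0, 0, 0.0345, -0.00806, 0, 0]
    - [0, 0, 0, 0.0345, -0.00806, 0, 0]
    - [0, 0, 0, 0.0345, -0.00806, 0, 0]
    - [0, 0, 0, 0.0345, -0.00806, 0, 0]
    - [0, 0, 0, 0.0345, -0.00806, 0, 0]
    - [0, 0, 0, 0.0345, -0.00806, 0, 0]
    - [0, 0, 0, 0.0345, -0.00806, 0, 0]
    - [0, 0, -7, 0, 0, 0, 0]
    - [0, 0, -7, 0, 0, 0, 0]
    - [0, 0, -7, 0, 0, 0, 0]

```text
time_s: 17.02
position: [570.6, 226.9, 173.3]
tool_rot: [-0.001, 0.602, 0.798, -0.001]
wrist_force: [-0.0, 0.3, 0.6]
width: 1.0
```

play_rows:
  deltas:
    - [0, 0, -7, 0, 0, 0, 0]
    - [0, 0, -7, 0, 0, 0, 0]
    - [0, 0, -7, 0, 0, 0, 0]
    - [0, 0, -7, 0, 0, 0, 0]
    - [0, 0, -7, 0, 0, 0, 0]
    - [0, 0, -7, 0, 0, 0, 0]
    - [0, 0, -7, 0, 0, 0, 0]
    - [0, 0, -6.2, 0, 0, 0, 0]
    - [0, 0, 0, 0, 0, 0, 0]
    - [0, 0, 0, 0, 0, 0, 0]

```text
time_s: 17.85
position: [571.0, 226.2, 174.1]
tool_rot: [-0.001, 0.169, 0.986, -0.001]
wrist_force: [0.2, 0.1, 0.1]
width: 1.0
```

```bash
python3 - <<'E'
from h import *
plan(571,226.5,94,70.8)
p,d=imaging.capture('side'); q,e=imaging.capture('top')
crops([('side',p,[604,-20,30]),('side',p,[550,225,80])],'pics/k2.png')
for n,dd,pp in(('top',e,q),('side',d,p)):
    C=cloud(n,dd);hsv=cv2.cvtColor(pp,cv2.COLOR_BGR2HSV)
    r=(abs(C[...,0]-604)<70)&(abs(C[...,1]+20)<70)&(C[...,2]>30)&(C[...,2]<50)
    q_=C[r]; print(n,'brick',len(q_),cv2.minAreaRect(q_[:,:2].astype(np.float32)),np.median(q_[:,2]))
E
```

```text
t 17.85 at [571.  226.2 174.1] psi 70.6 tilt 0.13 w 1.0 F [0.2 0.1 0.1] j6 -52.0
 az -0.2 | shift x 0.1 y 0.3 z 80.1 (turned axes) | in present axes x 0.1 y 0.3
top brick 349 ((603.8111572265625, -21.87519073486328), (74.82890319824219, 47.2918586730957), 84.06035614013672) 37.730635407745694
side brick 373 ((602.4110717773438, -24.524829864501953), (75.95294189453125, 47.835182189941406), 87.5669174194336) 37.18962829502175
```

View pics/k2.png

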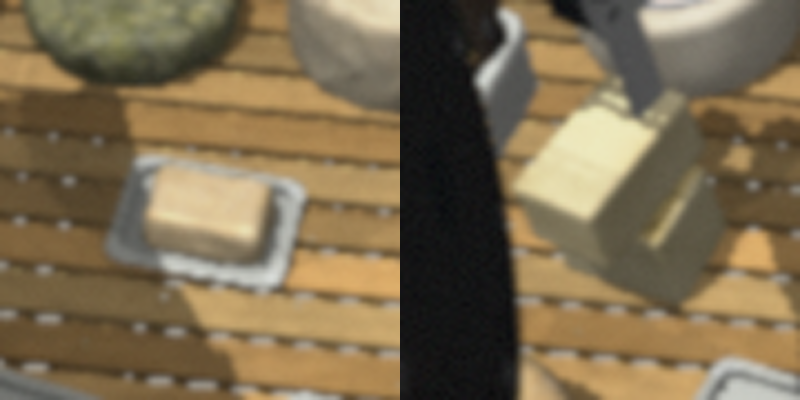

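The brick is flat within the medium dish, with margin all round. Now the pale block.

play_rows:
  deltas:
    - [0, 0, 0, 0, 0, 0.03, 0]
    - [0, 0, 0, 0, 0, 0.03, 0]
    - [0, 0, 0, 0, 0, 0.02, 0]
    - [0, 0, 0, 0, 0, 0, 40]
    - [0, 0, 0, 0, 0, 0, 80]
    - [0, 0, 0, 0, 0, 0, 100]
    - [0, 0, 0, 0, 0, 0, 150]
    - [0, 0, 0, 0, 0, 0, 200]
    - [0, 0, 0, 0, 0, 0, 255]
    - [0, 0, 0, 0, 0, 0, 255]
  squeeze: 28

```text
time_s: 18.78
position: [571.7, 226.4, 96.5]
tool_rot: [0.001, 0.167, 0.986, 0.0]
wrist_force: [-1.4, -0.5, 6.8]
width: 0.615
```

play_rows:
  deltas:
    - [0, 0, 0, 0, 0, 0, 255]
    - [0, 0, 0, 0, 0, 0, 255]
    - [0, 0, 0, 0, 0, -0.01, 255]
    - [0, 0, 0, 0, 0, -0.02, 255]
    - [0, 0, 0, 0, 0, -0.03, 255]
    - [0, 0, 0, 0, 0, -0.02, 255]
    - [0, 0, 0, 0, 0, 0, 255]
    - [0, 0, 0, 0, 0, 0, 255]
    - [0, 0, 0, 0, 0, 0, 255]
    - [0, 0, 0, 0, 0, 0, 255]

```text
time_s: 19.62
position: [570.7, 226.2, 173.6]
tool_rot: [-0.001, 0.167, 0.986, -0.001]
wrist_force: [-1.2, 0.4, -5.1]
width: 0.613
```

```bash
python3 - <<'E'
from h import *
plan(436,96.5,32,-13.3)
E
```

```text
t 19.62 at [570.7 226.2 173.6] psi 70.8 tilt 0.17 w 0.613 F [-1.2  0.4 -5.1] j6 -53.0
 az 84.1 | shift x -157.2 y -101.3 z 141.6 (turned axes) | in present axes x 84.5 y -166.8
```

Wrist force is a bit odd: +6.8 N while closing, then -5.1 N lifted. I'll look before moving on.

```bash
python3 - <<'E'
from h import *
plan(436,96.5,32,-13.3)
p,d=imaging.capture('side'); q,e=imaging.capture('top'); np.savez('s3.npz',p=p,d=d,q=q,e=e)
crops([('side',p,[550,225,110]),('top',q,[550,225,80])],'pics/p1.png')
E
```

```text
t 19.62 at [570.7 226.2 173.6] psi 70.8 tilt 0.17 w 0.613 F [-1.2  0.4 -5.1] j6 -53.0
 az 84.1 | shift x -157.2 y -101.3 z 141.6 (turned axes) | in present axes x 84.5 y -166.8
```

View pics/p1.png

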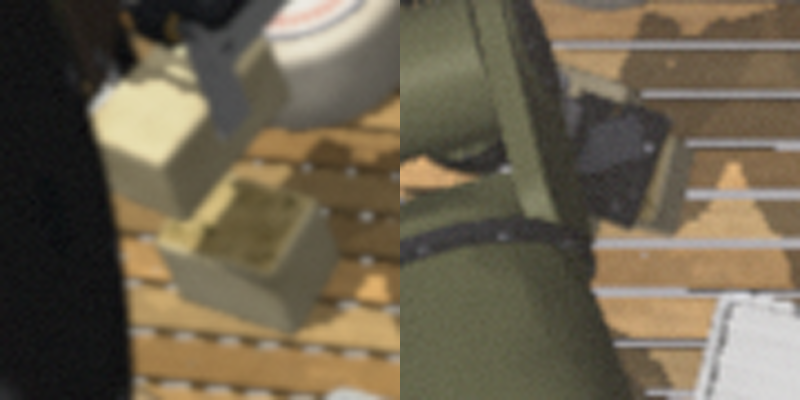

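Only the pale block was lifted, and it hangs level. Carry on to the long dish.

play_rows:
  deltas:
    - [0, 0, 7, 0, 0, 0, 255]
    - [0, 0, 7, 0, 0, 0, 255]
    - [0, 0, 7, 0, 0, 0, 255]
    - [0, 0, 7, 0, 0, 0, 255]
    - [0, 0, 7, 0, 0, 0, 255]
    - [0, 0, 7, 0, 0, 0, 255]
    - [0, 0, 7, 0, 0, 0, 255]
    - [0, 0, 7, 0, 0, 0, 255]
    - [0, 0, 7, 0, 0, 0, 255]
    - [0, 0, 7, 0, 0, 0, 255]

```text
time_s: 20.55
position: [571.1, 226.3, 174.6]
tool_rot: [-0.0, 0.705, 0.71, -0.001]
wrist_force: [0.4, -0.5, -3.8]
width: 0.61
```

play_rows:
  deltas:
    - [0, 0, 7, 0, 0, 0, 255]
    - [0, 0, 7, 0, 0, 0, 255]
    - [0, 0, 0.1, -0.0314, -0.0202, 0, 255]
    - [0, 0, 0, -0.0314, -0.0202, 0, 255]
    - [0, 0, 0, -0.0314, -0.0202, 0, 255]
    - [0, 0, 0, -0.0314, -0.0202, 0, 255]
    - [0, 0, 0, -0.0314, -0.0202, 0, 255]
    - [0, 0, 0, 0, 0, 0, 255]
    - [0, 0, 0, 0, 0, 0, 255]
    - [0, 0, 0, 0, 0, 0, 255]

```text
time_s: 21.38
position: [437.4, 97.1, 175.6]
tool_rot: [0.0, 0.785, 0.62, 0.0]
wrist_force: [0.2, -0.2, -3.0]
width: 0.614
```

play_rows:
  deltas:
    - [0, 0, 0, 0, 0, 0.03, 255]
    - [0, 0, 0, 0, 0, 0.03, 255]
    - [0, 0, 0, 0, 0, 0.025, 255]
    - [0, 0, 0, 0, 0, 0.015, 255]
    - [0, 0, 0, 0, 0, 0, 255]
    - [0, 0, 0, 0, 0, 0, 255]
    - [0, 0, 0, 0, 0, 0, 255]
    - [0, 0, 0, 0, 0, 0, 255]
    - [0, 0, 0, 0, 0, 0, 255]
    - [0, 0, 0, 0, 0, 0, 255]

```text
time_s: 22.22
position: [437.4, 97.0, 76.2]
tool_rot: [0.0, 0.784, 0.62, 0.001]
wrist_force: [-0.2, 0.3, -3.3]
width: 0.618
```

```bash
python3 - <<'E'
from h import *
plan(436,96.5,32,-13.3)
p,d=imaging.capture('side'); q,e=imaging.capture('top'); np.savez('s4.npz',p=p,d=d,q=q,e=e)
crops([('side',p,[436,96,30]),('side',p,[570,225,60])],'pics/p2.png')
for n,dd in(('top',e),('side',d)):
    C=cloud(n,dd); r=(abs(C[...,0]-565)<75)&(abs(C[...,1]-222)<75)
    q=C[r&(C[...,2]>58)&(C[...,2]<76)]
    if len(q)>20: print(n,'herb',len(q),cv2.minAreaRect(q[:,:2].astype(np.float32)),np.median(q[:,2]))
    r=(abs(C[...,0]-436)<80)&(abs(C[...,1]-96)<80)&(C[...,2]>50)&(C[...,2]<95);print(np.percentile(C[r][:,2],[5,50,95]) if r.sum() else '')
E
```

```text
t 22.22 at [437.4  97.   76.2] psi -13.3 tilt 0.08 w 0.618 F [-0.2  0.3 -3.3] j6 21.0
 az -0.0 | shift x -0.8 y -1.2 z 44.2 (turned axes) | in present axes x -0.8 y -1.2
top herb 559 ((574.279052734375, 227.54830932617188), (85.26815795898438, 64.02976989746094), 78.23301696777344) 65.23477074888774
[53.36513114 90.66911576 94.72992532]
[52.41584848 78.826876   94.69071507]
```

View pics/p2.png

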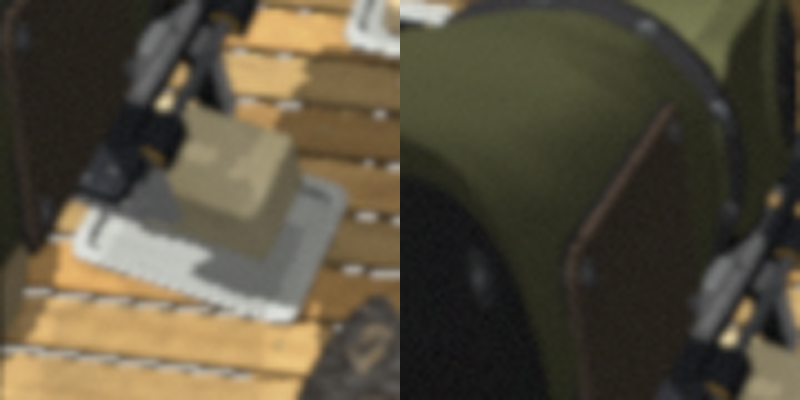

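play_rows:
  deltas:
    - [0, 0, 0, -0.0008, -0.0012, 0.02, 255]
    - [0, 0, 0, 0, 0, 0.015, 255]
    - [0, 0, 0, 0, 0, 0.004, 255]
    - [0, 0, 0, 0, 0, 0.002, 255]
    - [0, 0, 0, 0, 0, 0.001, 255]
    - [0, 0, 0, 0, 0, 0, 255]
    - [0, 0, 0, 0, 0, 0, 255]
    - [0, 0, 0, 0, 0, 0, 255]
    - [0, 0, 0, 0, 0, 0, 255]
    - [0, 0, 0, 0, 0, 0, 255]

```text
time_s: 23.15
position: [435.7, 96.4, 33.7]
tool_rot: [0.0, 0.784, 0.62, 0.0]
wrist_force: [-0.2, 0.7, -3.1]
width: 0.618
```

play_rows:
  deltas:
    - [0, 0, 0, 0, 0, 0.001, 255]
    - [0, 0, 0, 0, 0, 0.001, 255]
    - [0, 0, 0, 0, 0, 0, 255]
    - [0, 0, 0, 0, 0, 0, 255]
    - [0, 0, 0, 0, 0, 0, 255]
    - [0, 0, 0, 0, 0, 0, 80]
    - [0, 0, 0, 0, 0, 0, 60]
    - [0, 0, 0, 0, 0, 0, 30]
    - [0, 0, 0, 0, 0, 0, 0]
    - [0, 0, 0, 0, 0, 0, 0]

```text
time_s: 23.98
position: [435.6, 96.4, 31.4]
tool_rot: [0.0, 0.784, 0.62, 0.0]
wrist_force: [0.4, -0.6, 0.3]
width: 0.932
```

play_rows:
  deltas:
    - [0, 0, 0, 0, 0, 0, 0]
    - [0, 0, 0, 0, 0, 0, 0]
    - [0, 0, 0, 0, 0, -0.02, 0]
    - [0, 0, 0, 0, 0, -0.035, 0]
    - [0, 0, 0, 0, 0, -0.035, 0]
    - [0, 0, 0, 0, 0, -0.035, 0]
    - [0, 0, 0, 0, 0, 0, 0]
    - [0, 0, 0, 0, 0, 0, 0]
    - [0, 0, 0, 0, 0, 0, 0]
    - [0, 0, 0, 0, 0, 0, 0]

```text
time_s: 24.82
position: [434.9, 96.3, 155.1]
tool_rot: [-0.001, 0.784, 0.62, -0.001]
wrist_force: [0.0, -0.3, -0.2]
width: 1.004
```

```bash
python3 - <<'E'
from h import *
plan(574,226,120,-12)
E
```

```text
t 24.82 at [434.9  96.3 155.1] psi -13.3 tilt 0.14 w 1.004 F [ 0.  -0.3 -0.2] j6 21.0
 az -1.3 | shift x 155.8 y 109.1 z 35.1 (turned axes) | in present axes x 158.3 y 105.4
```

play_rows:
  deltas:
    - [0, 0, 0, 0.0317, 0.0211, 0, 0]
    - [0, 0, 0, 0.0317, 0.0211, 0, 0]
    - [0, 0, 0, 0.0317, 0.0211, 0, 0]
    - [0, 0, 0, 0.0317, 0.0211, 0, 0]
    - [0, 0, 0, 0.0317, 0.0211, 0, 0]
    - [0, 0, -1.3, 0, 0, 0, 0]
    - [0, 0, 0, 0, 0, 0, 0]
    - [0, 0, 0, 0, 0, 0, 0]
    - [0, 0, 0, 0, 0, 0, 0]
    - [0, 0, 0, 0, 0, 0, 0]

```text
time_s: 25.65
position: [574.4, 225.5, 156.7]
tool_rot: [0.0, 0.778, 0.629, 0.0]
wrist_force: [0.1, -0.2, -0.2]
width: 0.998
```

```bash
python3 - <<'E'
from h import *
plan(574,226,40,-12)
p,d=imaging.capture('side'); q,e=imaging.capture('top')
crops([('side',p,[436,96,30]),('side',p,[560,225,60])],'pics/p3.png')
for n,dd in(('top',e),('side',d)):
    C=cloud(n,dd); r=(abs(C[...,0]-436)<75)&(abs(C[...,1]-96)<75)&(C[...,2]>45)&(C[...,2]<70)
    q=C[r]; print(n,'pale',len(q),cv2.minAreaRect(q[:,:2].astype(np.float32)) if len(q)>9 else '',np.median(q[:,2]))
    r=(abs(C[...,0]-574)<60)&(abs(C[...,1]-226)<60)&(C[...,2]>58)&(C[...,2]<75)
    q=C[r]; print(n,'herb',len(q),cv2.minAreaRect(q[:,:2].astype(np.float32)) if len(q)>9 else '')
E
```

```text
t 25.65 at [574.4 225.5 156.7] psi -12.1 tilt 0.01 w 0.998 F [ 0.1 -0.2 -0.2] j6 30.0
 az -0.1 | shift x 0.4 y -0.5 z 116.7 (turned axes) | in present axes x 0.4 y -0.5
top pale 599 ((434.2383728027344, 94.72001647949219), (102.4020004272461, 54.800010681152344), 77.12089538574219) 54.36052140870652
top herb 387 ((573.1079711914062, 221.50088500976562), (73.13521575927734, 63.661888122558594), 78.22295379638672)
side pale 822 ((434.0389099121094, 92.32931518554688), (101.83416748046875, 56.35633850097656), 77.19534301757812) 53.73795347714014
side herb 595 ((574.862548828125, 223.76205444335938), (83.03826141357422, 64.74880981445312), 77.41924285888672)
```

View pics/p3.png

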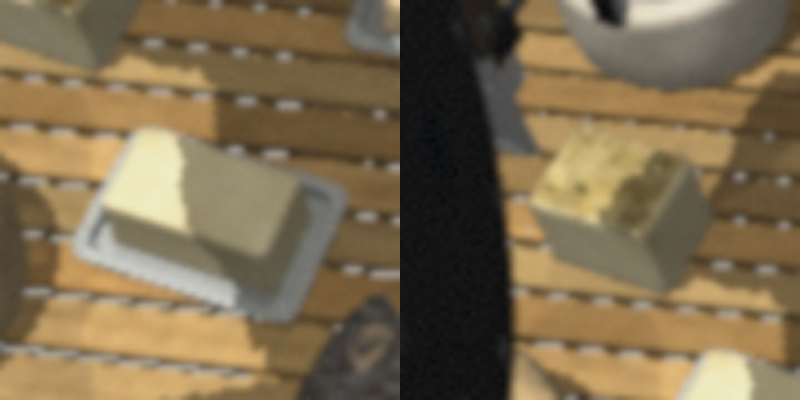

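The pale block is straight and flat in the long dish. Herb is at about (574,225.5), jaws at -12°, so grip it now.

play_rows:
  deltas:
    - [0, 0, 0, 0, 0, 0.035, 0]
    - [0, 0, 0, 0, 0, 0.035, 0]
    - [0, 0, 0, 0, 0, 0.03, 0]
    - [0, 0, 0, 0, 0, 0.02, 0]
    - [0, 0, 0, 0, 0, 0, 20]
    - [0, 0, 0, 0, 0, 0, 50]
    - [0, 0, 0, 0, 0, 0, 80]
    - [0, 0, 0, 0, 0, 0, 120]
    - [0, 0, 0, 0, 0, 0, 200]
    - [0, 0, 0, 0, 0, 0, 255]
  squeeze: 30

```text
time_s: 26.58
position: [575.7, 226.5, 38.4]
tool_rot: [0.001, 0.777, 0.629, 0.001]
wrist_force: [-0.7, -0.4, 8.2]
width: 0.699
```

play_rows:
  deltas:
    - [0, 0, 0, 0, 0, 0, 255]
    - [0, 0, 0, 0, 0, 0, 255]
    - [0, 0, 0, 0, 0, 0, 255]
    - [0, 0, 0, 0, 0, -0.02, 255]
    - [0, 0, 0, 0, 0, -0.03, 255]
    - [0, 0, 0, 0, 0, -0.035, 255]
    - [0, 0, 0, 0, 0, -0.03, 255]
    - [0, 0, 0, 0, 0, 0, 255]
    - [0, 0, 0, 0, 0, 0, 255]
    - [0, 0, 0, 0, 0, 0, 255]

```text
time_s: 27.42
position: [574.1, 226.0, 150.2]
tool_rot: [-0.0, 0.777, 0.629, -0.001]
wrist_force: [-0.2, -0.5, -4.1]
width: 0.7
```

```bash
python3 - <<'E'
from h import *
plan(423,-135.3,41,-15)
E
```

```text
t 27.42 at [574.1 226.  150.2] psi -12.0 tilt 0.11 w 0.7 F [-0.2 -0.5 -4.1] j6 30.0
 az 3.0 | shift x -388.2 y -52.5 z 109.2 (turned axes) | in present axes x -384.9 y -72.4
```

play_rows:
  deltas:
    - [0, 0, 3, 0, 0, 0, 255]
    - [0, 0, 0, -0.0388, -0.00525, 0, 255]
    - [0, 0, 0, -0.0388, -0.00525, 0, 255]
    - [0, 0, 0, -0.0388, -0.00525, 0, 255]
    - [0, 0, 0, -0.0388, -0.00525, 0, 255]
    - [0, 0, 0, -0.0388, -0.00525, 0, 255]
    - [0, 0, 0, -0.0388, -0.00525, 0, 255]
    - [0, 0, 0, -0.0388, -0.00525, 0, 255]
    - [0, 0, 0, -0.0388, -0.00525, 0, 255]
    - [0, 0, 0, -0.0388, -0.00525, 0, 255]

```text
time_s: 28.25
position: [436.6, -99.9, 149.9]
tool_rot: [-0.001, 0.794, 0.609, -0.001]
wrist_force: [1.3, -0.1, -2.9]
width: 0.7
```

play_rows:
  deltas:
    - [0, 0, 0, -0.0388, -0.00525, 0, 255]
    - [0, 0, 0, 0, 0, 0.03, 255]
    - [0, 0, 0, 0, 0, 0.03, 255]
    - [0, 0, 0, 0, 0, 0.01, 255]
    - [0, 0, 0, 0, 0, 0, 255]
    - [0, 0, 0, 0, 0, 0, 255]
    - [0, 0, 0, 0, 0, 0, 255]
    - [0, 0, 0, 0, 0, 0, 255]
    - [0, 0, 0, 0, 0, 0, 255]
    - [0, 0, 0, 0, 0, 0, 255]

```text
time_s: 29.08
position: [423.7, -134.8, 82.1]
tool_rot: [0.0, 0.793, 0.609, 0.0]
wrist_force: [-0.0, 0.1, -3.5]
width: 0.704
```

```bash
python3 - <<'E'
from h import *
plan(423.3,-135.3,43,-15)
p,d=imaging.capture('side'); q,e=imaging.capture('top')
crops([('side',p,[423,-135,30]),('top',q,[423,-135,30])],'pics/h1.png')
E
```

```text
t 29.08 at [ 423.7 -134.8   82.1] psi -15.0 tilt 0.07 w 0.704 F [-0.   0.1 -3.5] j6 -7.0
 az -0.0 | shift x -0.6 y -0.3 z 39.1 (turned axes) | in present axes x -0.6 y -0.3
```

View pics/h1.png

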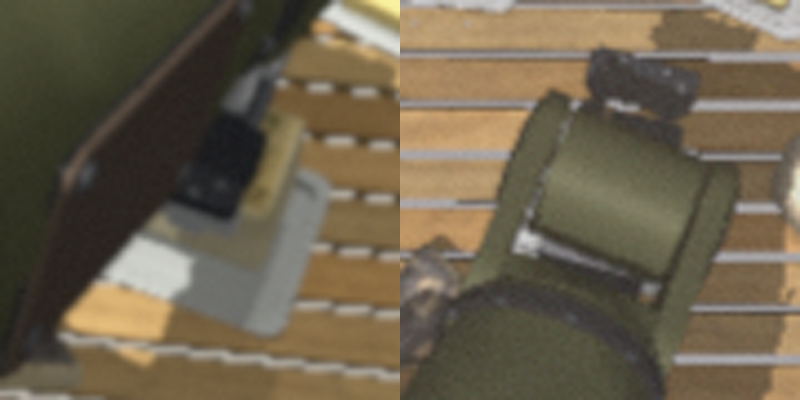

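The herb block is over the wide dish. Lower it.

play_rows:
  deltas:
    - [0, 0, 0, -0.0006, 0, 0.02, 255]
    - [0, 0, 0, 0, 0, 0.012, 255]
    - [0, 0, 0, 0, 0, 0.005, 255]
    - [0, 0, 0, 0, 0, 0.002, 255]
    - [0, 0, 0, 0, 0, 0, 255]
    - [0, 0, 0, 0, 0, 0, 255]
    - [0, 0, 0, 0, 0, 0, 255]
    - [0, 0, 0, 0, 0, 0, 255]
    - [0, 0, 0, 0, 0, 0, 255]
    - [0, 0, 0, 0, 0, 0, 255]

```text
time_s: 30.02
position: [423.3, -135.5, 42.7]
tool_rot: [0.0, 0.794, 0.608, 0.0]
wrist_force: [-0.7, -1.0, -3.6]
width: 0.702
```

play_rows:
  deltas:
    - [0, 0, 0, 0, 0, 0.001, 255]
    - [0, 0, 0, 0, 0, 0.001, 255]
    - [0, 0, 0, 0, 0, 0, 255]
    - [0, 0, 0, 0, 0, 0, 255]
    - [0, 0, 0, 0, 0, 0, 255]
    - [0, 0, 0, 0, 0, 0, 60]
    - [0, 0, 0, 0, 0, 0, 40]
    - [0, 0, 0, 0, 0, 0, 20]
    - [0, 0, 0, 0, 0, 0, 0]
    - [0, 0, 0, 0, 0, 0, 0]

```text
time_s: 30.85
position: [423.3, -135.4, 40.4]
tool_rot: [0.0, 0.794, 0.608, -0.0]
wrist_force: [-0.4, -0.2, -0.2]
width: 0.989
```

play_rows:
  deltas:
    - [0, 0, 0, 0, 0, 0, 0]
    - [0, 0, 0, 0, 0, 0, 0]
    - [0, 0, 0, 0, 0, -0.02, 0]
    - [0, 0, 0, 0, 0, -0.035, 0]
    - [0, 0, 0, 0, 0, -0.035, 0]
    - [0, 0, 0, 0, 0, -0.035, 0]
    - [0, 0, 0, 0, 0, -0.02, 0]
    - [0, 0, 0, 0, 0, 0, 0]
    - [0, 0, 0, 0, 0, 0, 0]
    - [0, 0, 0, 0, 0, 0, 0]

```text
time_s: 31.68
position: [422.8, -135.2, 184.5]
tool_rot: [-0.001, 0.794, 0.608, -0.0]
wrist_force: [0.4, 0.9, -0.8]
width: 1.0
```

play_rows:
  deltas:
    - [0, 0, 0, 0.035, 0, 0, 0]
    - [0, 0, 0, 0.04, 0, 0, 0]
    - [0, 0, 0, 0.04, 0, 0, 0]
    - [0, 0, 0, 0.04, 0, 0, 0]
    - [0, 0, 0, 0.04, 0, 0, 0]
    - [0, 0, 0, 0.04, 0, 0, 0]
    - [0, 0, 0, 0.04, 0, 0, 0]
    - [0, 0, 0, 0.04, 0, 0, 0]
    - [0, 0, 0, 0.02, 0, 0, 0]
    - [0, 0, 0, 0, 0, 0, 0]

```text
time_s: 32.52
position: [509.9, 191.4, 183.2]
tool_rot: [-0.001, 0.793, 0.61, -0.001]
wrist_force: [-0.8, -1.4, -0.1]
width: 0.999
```

```bash
python3 - <<'E'
from h import *
print(arm.get_state()['position'],arm.get_state()['time_s'])
p,d=imaging.capture('side'); q,e=imaging.capture('top')
crops([('side',p,[423,-135,30]),('top',q,[423,-135,30])],'pics/h2.png')
cv2.imwrite('pics/end.png',cv2.resize(p,(768,576)))
for n,dd,pp in(('top',e,q),('side',d,p)):
    C=cloud(n,dd); hsv=cv2.cvtColor(pp,cv2.COLOR_BGR2HSV)
    for nm,x,y,a in(('small',592,-246,25),('medium',604.5,-19.8,39),('long',435.5,96.2,55),('wide',423.3,-135.5,69)):
        r=(abs(C[...,0]-x)<70)&(abs(C[...,1]-y)<70)&(abs(C[...,2]-a)<8)&(hsv[...,1]>50)
        Q=C[r]; 
        if len(Q)<20: print(n,nm,'hidden');continue
        (cx,cy),s,an=cv2.minAreaRect(Q[:,:2].astype(np.float32)); print(n,nm,len(Q),round(cx-x,1),round(cy-y,1),np.round(s,1),round(an,1),'z',np.percentile(Q[:,2],[10,50,90]).round(1))
E
```

```text
[509.859759   191.42246427 183.21135674] 32.5167
top small 257 0.8 3.4 [59.  43.4] 65.4 z [20.5 23.9 27.8]
top medium 306 -0.9 -1.6 [75.6 48. ] 83.8 z [33.5 37.3 41.4]
top long 275 -0.5 -1.8 [101.9  51.3] 77.0 z [51.1 54.4 57.8]
top wide 546 0.1 1.2 [79.2 63.2] 74.8 z [64.6 68.5 72.1]
side small 289 -0.2 2.5 [59.4 44.8] 67.6 z [21.4 24.  26. ]
side medium 349 -3.1 -4.2 [75.6 45.1] 82.7 z [33.8 37.5 39.8]
side long 575 -1.1 -3.7 [101.8  55.9] 76.9 z [51.3 53.7 55.6]
side wide 800 -1.4 -0.1 [80.3 65.2] 76.1 z [65.8 68.2 69.8]
```

View pics/h2.png

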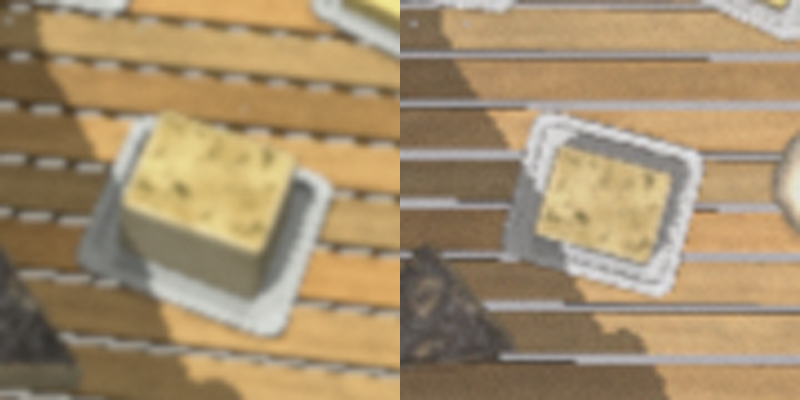

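View pics/end.png

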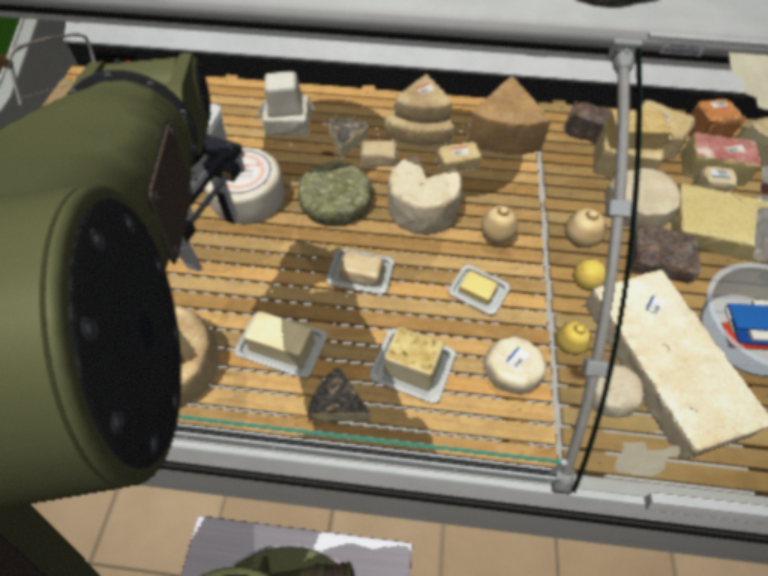

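All four pieces are flat and within their own dishes, and the pear and round cheeses look unmoved. The arm is clear, so I'm handing in.

```bash
python3 -c "
from h import *
print(ticket.finish_job())"
```

```text
the job is handed in; nothing more can be done
None
```

I took the stack down from the top (butter, brick, pale block, herb block), laid each piece in its own dish, and handed in at about 32.6 s with the arm clear.

- **Position:** The last pictures from both cameras showed every piece within its rim. Centres were within about 5 mm of where I placed them, and angles within about 2° of the dishes.
- **Flatness:** All four lay flat, with measured top faces within 2 mm of the expected heights.
- **Other cheeses:** The pear and the small round cheese looked unmoved in the last side view. I compared them by eye and did not measure them again.
- **Disagreements:** The two cameras differed by 2 to 3 mm, which is about the calibration tolerance. The wrist felt 7 N and 8 N upward while gripping the pale and herb blocks. I did not find the cause, but each came up alone and level.

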